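# Vent the leak tester and unbolt its spring-up guard

## Robot

A 7-joint arm with a two-finger parallel gripper is mounted at the origin on a cart in front of the work surface, level with it; the furniture and walls round the work are solid. World frame = base frame: x ahead of the robot, y to its left, z up, the work surface at z = 0. Lengths are in m, angles in rad, forces in N, time in s.
With the tool pointing down it reaches from about 0.4 to 0.85 m from the base axis. Payload 10.4 kg.
Tool frame: the origin (TCP) lies midway between the tips of the shut fingers; the grasp point (between the pads) lies 19 mm behind it; z points along the fingers, y is the direction in which the jaws open and shut (so a half turn about z gives the same grasp; the last joint's range is limited). The gripper opens to 87 mm and grips with 3 to 60 N. Pads are 19 mm wide; open, the fingers measure 117 mm over their backs; the gripper's body (75 mm by 190 mm) begins 51 mm behind the grasp point.
Start: joints at [1.085, 0.332, -0.065, 1.46, 0.022, 1.35, -0.088], TCP at [0.279, -0.559, 0.223] pointing down, gripper open.
Joint ranges: [-2.6, 2.6], [-0.5, 2.12], [-1.47, 1.34], [0.16, 2.42], [-1.27, 4.41], [0.06, 2.06], [-2.6, 2.6]. Speed limits (rad/s): [2.22, 2.22, 2.79, 2.79, 3.14, 3.14, 3.14].

## Interface

Orientations are given as a unit quaternion [x, y, z, w].
In Python, from bench import r gives the robot as it stands.
- The arm moves only by the tool step_arm, never from a script. Its argument "increments" is a list of rows, each a list of 2 entries, a list of its own where there are three numbers: the shift along the tool's x, y, z in m, then the turn, a rotation vector about the tool's x, y, z in rad. A call has 1 to 5 rows; each row is the pose to reach, as a shift and turn from the pose measured when the call began, along the tool's axes at that moment; what a row does not reach only later rows make up. A row lasts 1/10 s, in which the tool goes at most 50 mm and 8.59 degrees, less where a joint would pass 70% of its speed; a pose out of reach is approached as far as the arm can. A call with a gripper value outside its range is refused whole. "hand" is the closure, from -1 (fully open) to 1 (shut), so that 0 is half open, set as the call begins (left out, the last holds). The fingers move at their own pace and stop on an object; "grip_force" is the grip in N (left out, the last holds). Time passes only in rows, so rows that repeat a pose let the fingers close. It gives the time, the measured TCP pose, the force and the opening at its end, in the units of the state.
- r.read_state(): the state, without advancing time (a new reading comes with each control period).
- r.camera(name): name is "scene" or "side" or "wrist"; returns a dict with "pixels" (480x640x3 uint8, blue, green, red), "camera_matrix" (3x3 intrinsics, pixels), "k1" (the pictures are not rectified: a ray, as slopes to the right and down, at radius r is drawn at 1 + k1 r^2 times it, then the intrinsics apply), "extrinsics" (4x4, takes a point from camera to world coordinates). Camera axes: x right, y up, looking along -z (the intrinsics and any distortion apply to the point x, -y, -z); pixel columns grow to the right and rows downward; lengths in m; the calibration is good to about 2 mm. A picture is of the moment at which its call begins. There is no depth.
- r.close_job(): hands the job in, once; it reports no verdict.
The state is a dict: "time": time; "joint_positions": joint angles; "joint_vel": joint speeds; "joint_torque": joint torques, N m; "ee_pos": TCP position; "eef_rot": TCP orientation; "ft_force": force on the tool from outside, world axes, zero at the start; "torque": the same for the moment, N m; "width": finger opening in m.
Only numpy, scipy, OpenCV 4.12 (cv2) and the standard library are available. Lean on these libraries where they do the work, as an engineer would, in place of code of your own. Each camera call takes 0.05 s, during which the arm holds its last target.

## Task

The leak test on the valve body is finished. Push the green vent button all the way in to let the pressure off, then press the red safety catch down with one fingertip and, keeping it held, push the black bolt handle with the other fingertip fully to the left (away from the pressure gauge) so that the clear guard springs up. Then let go so that the catch snaps up again and locks the bolt open; leave the loose things standing around the fixture where they are.

Things in the scene. Friction and masses are not known exactly. Their poses are not given: they have to be found in the camera images.
- fixture: Leak-test fixture screwed to the bench (fixed): aluminium base plate, clear guard at the back, slide bolt and red catch across the front, gauge on the right. Origin on the bench under the bolt bar, level (in y) with the handle's push face when bolted. +x to the back, +y left along the bolt (the way it is withdrawn), +z up; all numbers below in mm in this frame. Plate x -82..178, y -132..112, z 0..10.
- shaft_mid (a point): Middle of the catch's 8 mm rock shaft (along y) at x -20, y 16, z 40. Two bearing blocks carry it and the bolt bar: x -30..12, y -47..-36 and 69..80, up to z 48. Bar along y at x -6..6, top z 32. Between the blocks only the handle, the catch and this shaft stand above z 36 for x -82..30; the catch's tooth arm is at y 54..62, x -27..10, up to z 52.
- staple_top (a point): Top of the guard's steel staple round the bolt's nose: x -15..37, y -75..-61, up to z 36 with the guard shut, rising to z 75 when it springs up. Guard shut: x 33..152, y -80..80, up to z 77; sprung up, its front edge is 28 mm higher.
- gauge_face (a point): Centre of the white dial of the pressure gauge, at x 46, y -108, z 77; the gauge spans x 20..75, y -136..-80, up to z 105. It stands on the grey manifold: x -42..82, y -128..-88, up to z 38.
- vent (a joint): Green mushroom vent button, 31 mm wide, pushed straight down; metres: 0 = out (start, under pressure, needle up), 0.008 = fully in against its stop (vented, needle at the bottom of the scale). It moves stiffly, about 3 N, and stays where it is left.
- vent_top (a point): Centre of the top of the green button, x -20, y -108, z 68 when out. It moves with the button.
- catch (a joint): Red spring safety catch, a rocker on the shaft; radians: 0 = up (its tooth sits in a notch of the bolt bar and blocks the bolt), 0.34 = thumb plate fully down. The tooth leaves the notch at about 0.18, safely above 0.22. Takes 2 N at first to 6 N fully down at the plate; springs back when let go. With the bolt between its two notches the tooth rides on the bar and the catch stays near 0.17.
- catch_thumb (a point): Centre of the upper face of the red ribbed thumb plate (moves with it): x -52, y 2, z 55 when up, sloping up 0.34 rad towards the front; x -55, z 43 and level when fully down. The plate is 26 front to back, 68 long along the bolt (y -32..36). A fingertip can slide along it while holding it down.
- bolt (a joint): Slide bolt; metres: 0 = bolted (nose through the guard's staple), 0.030 = fully withdrawn to the left (+y) against its stop, where the catch can spring into a second notch (from about 0.028). The guard is free beyond about 0.017. Sliding takes 3 to 6 N; no spring, it stays where it is left.
- bolt_handle (a point): Middle of the right-hand (-y) face of the black upright bolt handle, the face to push (moves with the bolt): x 4, y 0, z 55 when bolted. Black grip: flat, x -11..19, 8 thick along y, z 44..66, on a steel shank of nearly the same width. To its right the room above z 36 is free as far as the bearing block at y -36. Its middle is 59 behind the middle of the pressed thumb plate.
- cover (a joint): Clear guard box hinged at its back edge; radians: 0 = shut, 0.22 = sprung up against its stop. Springs lift it by itself as soon as the bolt is out of its staple.
- waiting_body: Loose steel valve body, 30 x 30 x 46 mm, upright beside the fixture (bystander); origin at the centre of its underside.
- cup: Loose white parts cup, 56 mm wide, 28 mm high (bystander); origin at the centre of its underside.
- dropper: Loose brown oil dropper bottle, 33 x 34 x 102 mm, upright (bystander); origin at the centre of its underside.
- key: Loose black hex key, 28 x 74 x 4 mm, lying (bystander); origin at the centre of its underside.

How it is judged:
By the outcome, as a careful person would: the job done as asked, in the order asked, and still so for the second after the job is handed in, with the robot touching nothing.
It also fails if it takes over 46 s, if anything falls off the work surface, if the arm or the gripper's body presses on something with over 40 N, if the wrist force passes 120 N, or if a joint passes its speed limit or range.

## Working session

There is one attempt and no reset: what is moved stays moved. The work goes in short steps, Python scripts to look and compute and a tool call to move; the robot and the scene stay as the last step left them, time stands still between calls to the robot, and variables do not carry over. Pictures are saved under pics/ and viewed, and the job is handed in when it is done.

Besides the shell and the picture viewer there is one more tool, called after ">>>" as name([rows], argument=value, ...), one row to a line, values as JSON. step_arm: Moves the arm, as the interface text tells. Its arguments: {"type":"object","properties":{"increments":{"type":"array"},"hand":{"type":"number"},"grip_force":{"type":"number"}},"required":["increments"]}

```bash
ls; mkdir -p pics; python3 - <<'E'
from bench import r
import cv2,pickle
s=r.read_state(); print({k:s[k] for k in('time','ee_pos','eef_rot','ft_force','width')})
d={}
for n in("scene","side","wrist"):
    c=r.camera(n); d[n]=c; cv2.imwrite(f"pics/{n}0.png",c["pixels"]); print(n,c["camera_matrix"],c["k1"],c["extrinsics"])
pickle.dump(d,open("c0.pkl","wb"))
E
```

```text
pics
{'time': 0.0, 'ee_pos': array([ 0.27884004, -0.5589107 ,  0.2217783 ]), 'eef_rot': array([ 9.73345070e-01,  2.29344467e-01, -2.08582436e-04, -6.68279636e-04]), 'ft_force': array([-0.68922955,  0.64309759,  0.18629715]), 'width': 0.08696320462958682}
scene [[542.93090761   0.         324.99202764]
 [  0.         542.93090761 239.12713426]
 [  0.           0.           1.        ]] -0.15258917439102135 [[-0.87698727  0.23821642 -0.41730836  0.16326969]
 [-0.47983437 -0.38799451  0.78690484  0.68359846]
 [ 0.0255403   0.89034443  0.45457067  0.55122478]
 [ 0.          0.          0.          1.        ]]
side [[512.9444726    0.         323.47939666]
 [  0.         512.9444726  238.08074928]
 [  0.           0.           1.        ]] -0.04392694741212405 [[-0.96674674  0.11257592 -0.22962449  0.34944142]
 [-0.25543757 -0.38172702  0.88827705  0.72343653]
 [ 0.01234473  0.91739367  0.39778948  0.43965254]
 [ 0.          0.          0.          1.        ]]
wrist [[370.93495896   0.         319.42741877]
 [  0.         370.93495896 241.61556961]
 [  0.           0.           1.        ]] -0.05256559423765913 [[ 0.44631505  0.85903341  0.25072789  0.34774173]
 [-0.89487531  0.42876047  0.12394611 -0.52466115]
 [-0.00102835 -0.27968921  0.96009004  0.38400688]
 [ 0.          0.          0.          1.        ]]
```

View pics/scene0.png

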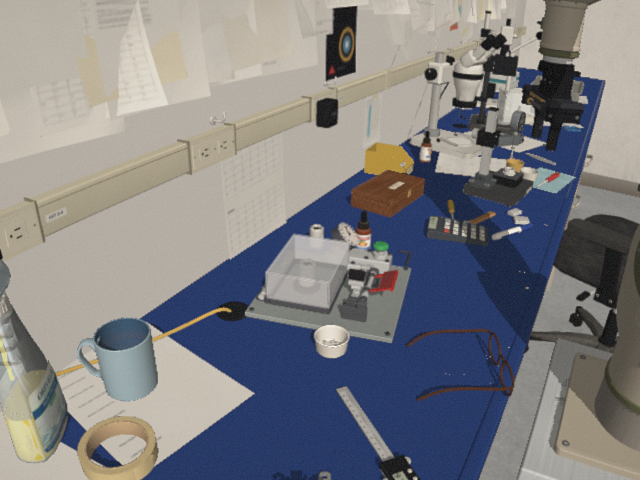

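View pics/side0.png

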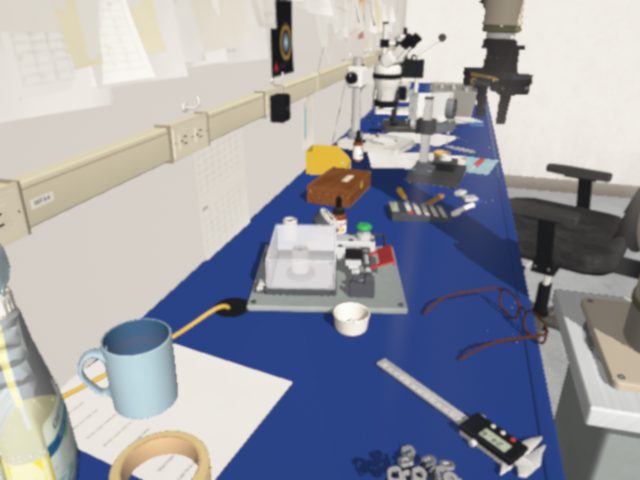

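View pics/wrist0.png

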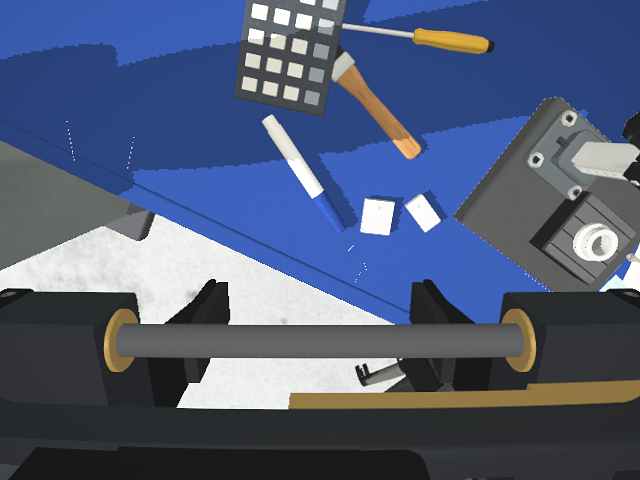

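The scene view shows the fixture around pixel (335,285), the green button at about (381,247), red catch at (384,282), cup at (332,341). Side view agrees (button ~ (364,228), catch (382,257)).

```bash
cat > h.py <<'E'
import numpy as np,cv2,pickle
def dist(c): return np.array([c["k1"],0,0,0,0.])
def proj(c,P):
    P=np.atleast_2d(P).astype(float);E=np.array(c["extrinsics"]);q=(P-E[:3,3])@E[:3,:3]
    q=q*[1,-1,-1]
    return cv2.projectPoints(q,np.zeros(3),np.zeros(3),np.array(c["camera_matrix"]),dist(c))[0][:,0]
def ray(c,uv):
    u=cv2.undistortPoints(np.array([[uv]],float),np.array(c["camera_matrix"]),dist(c))[0,0]
    E=np.array(c["extrinsics"]);d=E[:3,:3]@np.array([u[0],-u[1],-1]);return E[:3,3],d/np.linalg.norm(d)
def onz(c,uv,z):
    o,d=ray(c,uv);return o+d*(z-o[2])/d[2]
def tri(cs,uvs):
    A=np.zeros((3,3));b=np.zeros(3)
    for c,uv in zip(cs,uvs):
        o,d=ray(c,uv);M=np.eye(3)-np.outer(d,d);A+=M;b+=M@o
    return np.linalg.solve(A,b)
E
python3 - <<'E'
import pickle,cv2,numpy as np
d=pickle.load(open("c0.pkl","rb"))
for n,(x0,y0,x1,y1) in dict(scene=(235,210,435,360),side=(235,200,435,350)).items():
    cv2.imwrite(f"pics/{n}0c.png",cv2.resize(d[n]["pixels"][y0:y1,x0:x1],None,fx=4,fy=4,interpolation=cv2.INTER_CUBIC))
    hsv=cv2.cvtColor(d[n]["pixels"],cv2.COLOR_BGR2HSV)
    sub=np.zeros(hsv.shape[:2],np.uint8);sub[y0:y1,x0:x1]=1
    for nm,lo,hi in(("green",(45,100,50),(85,255,255)),("red",(0,150,80),(6,255,255)),("red2",(174,150,80),(180,255,255))):
        m=cv2.inRange(hsv,lo,hi)*sub
        k,l,st,ce=cv2.connectedComponentsWithStats(m)
        for i in range(1,k):
            if st[i,4]>15: print(n,nm,st[i],ce[i])
E
```

```text
scene green [373 241  16  10 117] [380.72649573 245.64102564]
scene red [370 271  28  21 172] [387.02906977 283.40697674]
scene red [375 273  12   5  25] [380.   275.28]
side green [357 222  15   9 106] [363.9245283  226.47169811]
side red [371 247  23  21 232] [384.07758621 256.29741379]
```

```bash
ls -la pics
```

```text
total 2076
drwxr-xr-x 2 agent agent   4096 Dec  6 21:21 .
drwxr-xr-x 3 agent agent   4096 Dec  6 21:21 ..
-rw-r--r-- 1 agent agent 521527 Dec  6 21:21 scene0.png
-rw-r--r-- 1 agent agent 509754 Dec  6 21:21 scene0c.png
-rw-r--r-- 1 agent agent 380209 Dec  6 21:21 side0.png
-rw-r--r-- 1 agent agent 361515 Dec  6 21:21 side0c.png
-rw-r--r-- 1 agent agent 334805 Dec  6 21:21 wrist0.png
```

View pics/scene0c.png

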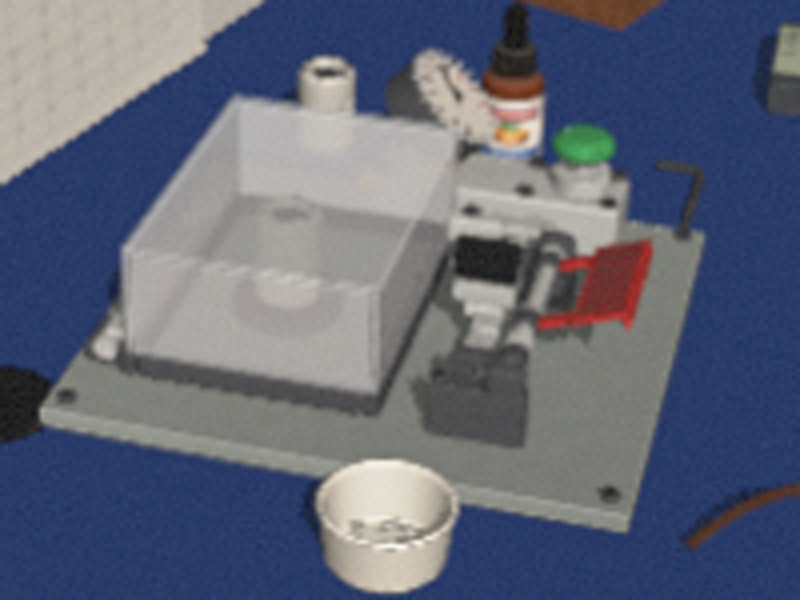

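View pics/side0c.png

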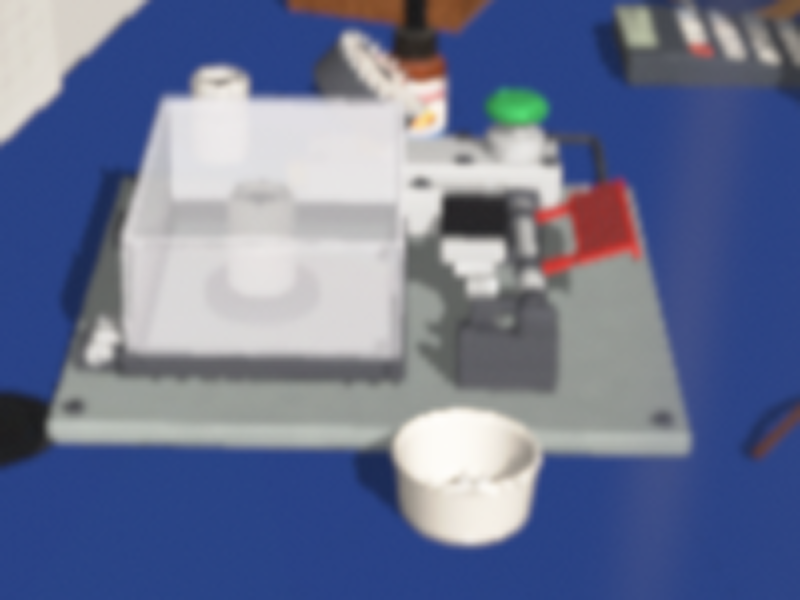

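Crops: plate front-left corner at scene crop (630,521) / side crop (690,434); back-left at (42,410) / (50,430); front-right at (703,233) in scene; needle-gauge, black handle at (487,258) scene crop.

```bash
python3 - <<'E'
from h import *
d=pickle.load(open("c0.pkl","rb"));S,D=d["scene"],d["side"]
s=lambda x,y:(235+(x+.5)/4-.5,210+(y+.5)/4-.5)
t=lambda x,y:(235+(x+.5)/4-.5,200+(y+.5)/4-.5)
loc=[];wor=[];
def add(n,l,w): loc.append(l);wor.append(w[:2]);print(n,w.round(4))
add("FL s",(-82,112),onz(S,s(630,521),.01)); add("BL s",(178,112),onz(S,s(42,410),.01)); add("FR s",(-82,-132),onz(S,s(704,233),.01))
add("FL d",(-82,112),onz(D,t(690,434),.01)); add("BL d",(178,112),onz(D,t(50,430),.01))
g=tri([S,D],[(380.73,245.6),(363.92,226.5)]);print("green tri",g)
add("green s",(-20,-108),onz(S,(380.73,245.6),.064)); add("green d",(-20,-108),onz(D,(363.92,226.5),.064))
L=np.array(loc)/1000;W=np.array(wor)
l0,w0=L.mean(0),W.mean(0);U,_,V=np.linalg.svd((L-l0).T@(W-w0));R=(U@V).T
o=w0-R@l0;yaw=np.arctan2(R[1,0],R[0,0]);print("o",o,"yaw",yaw,np.linalg.det(R));print(((W-(L@R.T+o))*1000).round(1))
np.save("fix.npy",[o[0],o[1],yaw])
T=lambda P:np.array([*(R@(np.array(P[:2])/1000)+o),P[2]/1000])
for n,(c,x0,y0) in dict(scene=(S,235,210),side=(D,235,200)).items():
    im=cv2.imread(f"pics/{n}0c.png")
    for P in[(-82,112,10),(178,112,10),(-82,-132,10),(178,-132,10),(-20,-108,68),(4,0,55),(-52,2,55),(4,0,66),(46,-108,77),(-30,80,48),(12,80,48),(-30,69,48)]:
        u=(proj(c,T(P))[0]-[x0,y0])*4
        cv2.circle(im,tuple(int(v) for v in u),4,(0,255,255),1)
    cv2.imwrite(f"pics/{n}0p.png",im)
E
```

```text
FL s [0.3941 0.0055 0.01  ]
BL s [0.6447 0.0633 0.01  ]
FR s [ 0.4521 -0.232   0.01  ]
FL d [ 0.3958 -0.      0.01  ]
BL d [0.6439 0.0677 0.01  ]
green tri [ 0.50525146 -0.19326705  0.06358733]
green s [ 0.5048 -0.1923  0.064 ]
green d [ 0.5052 -0.1925  0.064 ]
o [ 0.49950768 -0.08489566] yaw 0.24149344818348956 0.9999999999999996
[[ 1.   1.3]
 [-0.8 -3.2]
 [ 0.7  0.7]
 [ 2.7 -4.3]
 [-1.7  1.3]
 [-1.1  2.2]
 [-0.7  2. ]]
```

View pics/scene0p.png

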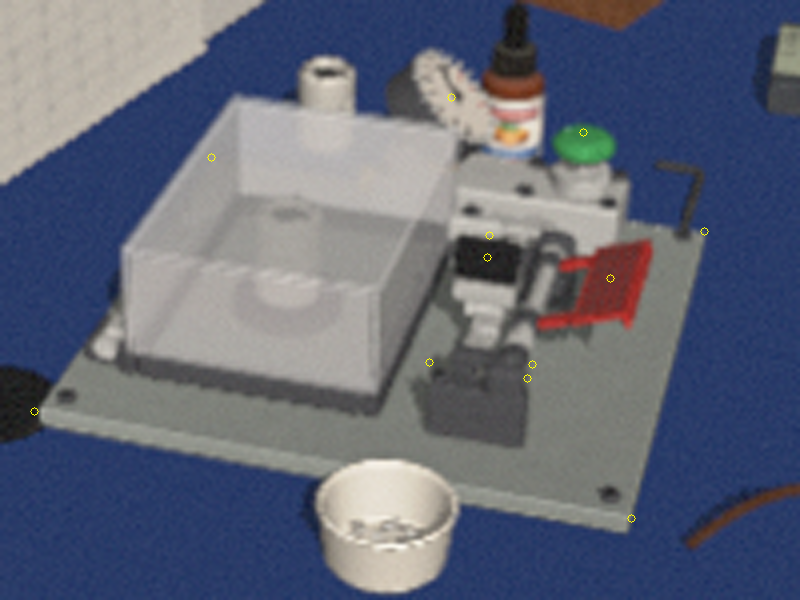

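View pics/side0p.png

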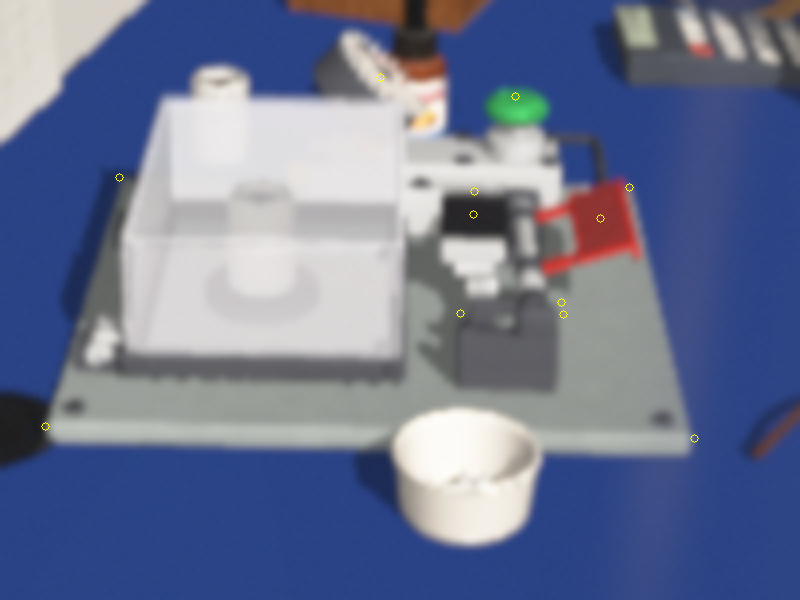

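>>> step_arm([
  [[0.04, -0.025, -0.004], [0, 0, -0.135]],
  [[0.08, -0.05, -0.008], [0, 0, -0.27]],
  [[0.12, -0.075, -0.012], [0, 0, -0.405]],
  [[0.16, -0.1, -0.016], [0, 0, -0.54]],
  [[0.2, -0.125, -0.02], [0, 0, -0.675]],
], hand=1, grip_force=20)

```text
time: 0.65
ee_pos: [0.4026, -0.3561, 0.2421]
eef_rot: [0.841, 0.541, -0.0, -0.001]
ft_force: [0.5, 0.2, -0.2]
width: 0.0546
```

```bash
cat > togo.py <<'E'
import sys,numpy as np
from scipy.spatial.transform import Rotation as Ro
from bench import r
# args: fixture x y z (mm) of TCP
fx=np.load("fix.npy");P=np.array([float(a) for a in sys.argv[1:4]])/1000
yaw=fx[2];c,s=np.cos(yaw),np.sin(yaw)
w=np.array([fx[0]+c*P[0]-s*P[1],fx[1]+s*P[0]+c*P[1],P[2]])
Rt=np.array([[-s,c,0],[c,s,0],[0,0,-1.]]).T  # columns tool x=fix y, tool y=fix x
S=r.read_state();R=Ro.from_quat(S["eef_rot"])
q=S["ee_pos"]-[fx[0],fx[1],0];q=np.array([c*q[0]+s*q[1],-s*q[0]+c*q[1],q[2]])*1000
print("t",round(S["time"],2),"tcp fix mm",q.round(1),"F",np.round(S["ft_force"],1),"w",round(S["width"],4))
print("togo tool mm",(R.inv().apply(w-S["ee_pos"])*1000).round(1),"rot",(R.inv()*Ro.from_matrix(Rt)).as_rotvec().round(3))
E
python3 togo.py -20 -108 180
```

```text
t 0.65 tcp fix mm [-158.9 -240.1  242.1] F [ 0.5  0.2 -0.2] w 0.0546
togo tool mm [189.8  27.1  62.2] rot [-0.001 -0.001 -0.669]
```

>>> step_arm([
  [[0.04, 0.005, 0.01], [0, 0, -0.135]],
  [[0.08, 0.01, 0.02], [0, 0, -0.27]],
  [[0.12, 0.016, 0.03], [0, 0, -0.405]],
  [[0.16, 0.022, 0.04], [0, 0, -0.54]],
  [[0.19, 0.027, 0.05], [0, 0, -0.669]],
])

```text
time: 1.15
ee_pos: [0.5069, -0.1916, 0.1918]
eef_rot: [0.614, 0.789, 0.0, -0.001]
ft_force: [0.8, -0.9, -0.5]
width: 0.0153
```

>>> step_arm([
  [[0, 0, 0], [0, 0, 0]],
])

```text
time: 1.25
ee_pos: [0.5082, -0.1869, 0.1904]
eef_rot: [0.61, 0.793, 0.001, -0.002]
ft_force: [-0.1, -0.1, 0.8]
width: 0.0073
```

```bash
python3 togo.py -20 -108 180; python3 - <<'E'
from h import *
from bench import r
c=r.camera("wrist");pickle.dump(c,open("w1.pkl","wb"));cv2.imwrite("pics/w1.png",c["pixels"])
E
```

```text
t 1.25 tcp fix mm [ -16.  -101.1  190.4] F [-0.1 -0.1  0.8] w 0.0073
togo tool mm [-6.9 -4.2 10.4] rot [-0.001 -0.004  0.018]
```

View pics/w1.png

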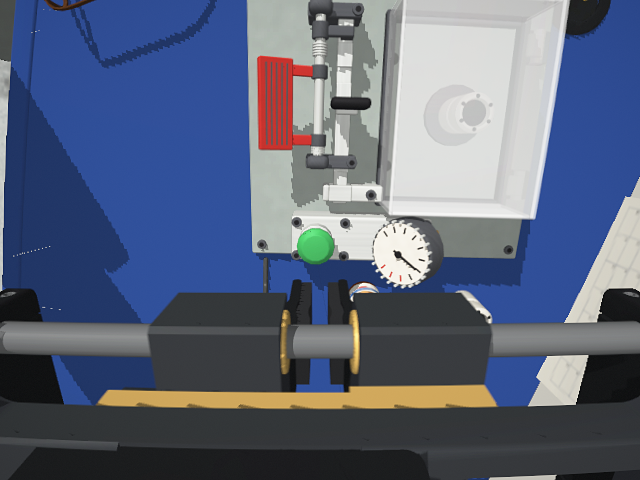

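The wrist view clearly shows the green button (316,245), red plate (276,103), black handle (350,103), gauge (401,252).

```bash
python3 - <<'E'
from h import *
c=pickle.load(open("w1.pkl","rb"));hsv=cv2.cvtColor(c["pixels"],cv2.COLOR_BGR2HSV)
res={}
for nm,lo,hi,roi in(("green",(45,100,50),(85,255,255),(280,210,350,280)),("red",(0,120,80),(8,255,255),(240,40,294,165)),("blk",(0,0,0),(180,255,45),(330,92,372,112))):
    m=cv2.inRange(hsv,lo,hi);k=np.zeros_like(m);x0,y0,x1,y1=roi;k[y0:y1,x0:x1]=1;m*=k
    n,l,st,ce=cv2.connectedComponentsWithStats(m);i=1+np.argmax(st[1:,4]);print(nm,st[i],ce[i]);res[nm]=(st[i],ce[i])
fx=np.load("fix.npy");C,Sn=np.cos(fx[2]),np.sin(fx[2]);R=np.array([[C,-Sn],[Sn,C]])
f=lambda w:(R.T@(w[:2]-fx[:2]))*1000
print("green fix",f(onz(c,res["green"][1],.065)),"exp -20 -108")
print("red fix",f(onz(c,res["red"][1],.055)),"exp -52 2")
s=res["blk"][0];print("handle top L/R ends",f(onz(c,(s[0],s[1]+s[3]/2),.066)),f(onz(c,(s[0]+s[2],s[1]+s[3]/2),.066)),"exp x -11..19, y 4")
im=cv2.resize(c["pixels"][0:300,230:550],None,fx=2.5,fy=2,interpolation=cv2.INTER_CUBIC)
im=cv2.resize(c["pixels"][50:250,240:440],None,fx=3,fy=3,interpolation=cv2.INTER_CUBIC);cv2.imwrite("pics/w1c.png",im)
P=np.array([(-82,-132,10),(178,-132,10),(-20,-108,68),(4,0,66),(-11,0,66),(-11,8,66),(19,0,66),(-52,2,55),(46,-108,77)])/1000.
for p in P: print((p*1000).round(),proj(c,np.array([*(R@p[:2]+fx[:2]),p[2]]))[0].round(1))
E
```

```text
green [ 297  228   37   36 1040] [315.06538462 245.99615385]
red [ 257   56   37   94 2562] [274.2802498  101.80093677]
blk [331  98  40  12 330] [350.67272727 104.11212121]
green fix [ -19.22057479 -111.2231481 ] exp -20 -108
red fix [-51.97064427  -0.45093658] exp -52 2
handle top L/R ends [-9.14508681 -2.22683454] [20.16646357 -1.61341711] exp x -11..19, y 4
[ -82. -132.   10.] [250.7 249.1]
[ 178. -132.   10.] [515.6 253.6]
[ -20. -108.   68.] [314.1 243.2]
[ 4.  0. 66.] [349.  101.2]
[-11.   0.  66.] [328.5 100.8]
[-11.   8.  66.] [328.8  89.2]
[19.  0. 66.] [369.5 101.7]
[-52.   2.  55.] [274.2  98.4]
[  46. -108.   77.] [398.6 247.9]
```

View pics/w1c.png

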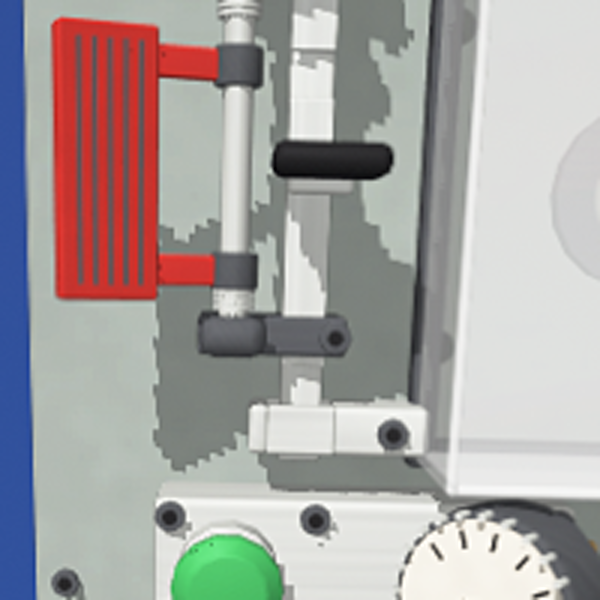

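```bash
python3 - <<'E'
from h import *
from bench import r
c=r.camera("wrist");cv2.imwrite("pics/w2.png",c["pixels"]);hsv=cv2.cvtColor(c["pixels"],cv2.COLOR_BGR2HSV)
fx=np.load("fix.npy");C,Sn=np.cos(fx[2]),np.sin(fx[2]);R=np.array([[C,-Sn],[Sn,C]])
f=lambda w:(R.T@(w[:2]-fx[:2]))*1000
for nm,lo,hi,z in(("green",(45,100,50),(85,255,255),.065),("red",(0,150,80),(8,255,255),.055)):
    m=cv2.inRange(hsv,lo,hi);m[:,:240]=0;m[:,350:]=0;m=cv2.morphologyEx(m,cv2.MORPH_OPEN,np.ones((13,13)))
    M=cv2.moments(m,True);u=(M["m10"]/M["m00"],M["m01"]/M["m00"]);print(nm,u,f(onz(c,u,z)))
s=r.read_state();print(s["ee_pos"],s["joint_vel"].round(3))
fx[:2]+=R@[.0005,-.0025];np.save("fix.npy",fx)
E
python3 togo.py -20 -108 76
```

```text
green (316.75, 243.61515748031496) [ -19.13942766 -111.28364992]
t 1.35 tcp fix mm [ -18.2 -104.7  191.4] F [ 0.3  0.2 -0.5] w 0.0029
togo tool mm [ -3.5  -1.8 115.4] rot [-0.001 -0.002  0.008]Traceback (most recent call last):
  File "<stdin>", line 8, in <module>
ZeroDivisionError: float division by zero
```

```bash
python3 - <<'E'
from h import *
fx=np.load("fix.npy");C,Sn=np.cos(fx[2]),np.sin(fx[2]);R=np.array([[C,-Sn],[Sn,C]])
fx[:2]+=R@[.0005,-.0025];np.save("fix.npy",fx);print(fx)
E
python3 togo.py -20 -108 76
```

```text
[ 0.50059105 -0.08720354  0.24149345]
t 1.35 tcp fix mm [ -18.7 -102.2  191.4] F [ 0.3  0.2 -0.5] w 0.0029
togo tool mm [ -6.   -1.3 115.4] rot [-0.001 -0.002  0.008]
```

>>> step_arm([
  [[-0.003, -0.001, 0.03], [0, 0, 0.008]],
  [[-0.006, -0.0013, 0.06], [0, 0, 0.008]],
  [[-0.006, -0.0013, 0.09], [0, 0, 0.008]],
  [[-0.006, -0.0013, 0.11], [0, 0, 0.008]],
  [[-0.006, -0.0013, 0.112], [0, 0, 0.008]],
], hand=1)

```text
time: 1.85
ee_pos: [0.5047, -0.1981, 0.0772]
eef_rot: [0.618, 0.786, -0.001, -0.003]
ft_force: [0.0, 0.1, -0.7]
width: 0.0007
```

```bash
python3 togo.py -20 -108 68;python3 - <<'E'
from h import *
from bench import r
for n in("wrist","scene"):
    c=r.camera(n);cv2.imwrite(f"pics/{n}3.png",c["pixels"] if n=="wrist" else cv2.resize(c["pixels"][160:360,235:435],None,fx=3,fy=3))
E
```

```text
t 1.85 tcp fix mm [ -22.5 -108.7   77.2] F [ 0.   0.1 -0.7] w 0.0007
togo tool mm [0.7 2.6 9.2] rot [-0.005 -0.004 -0.003]
```

View pics/wrist3.png

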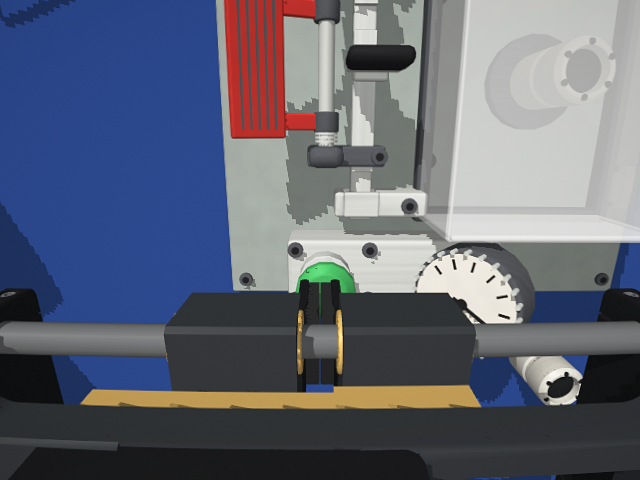

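View pics/scene3.png

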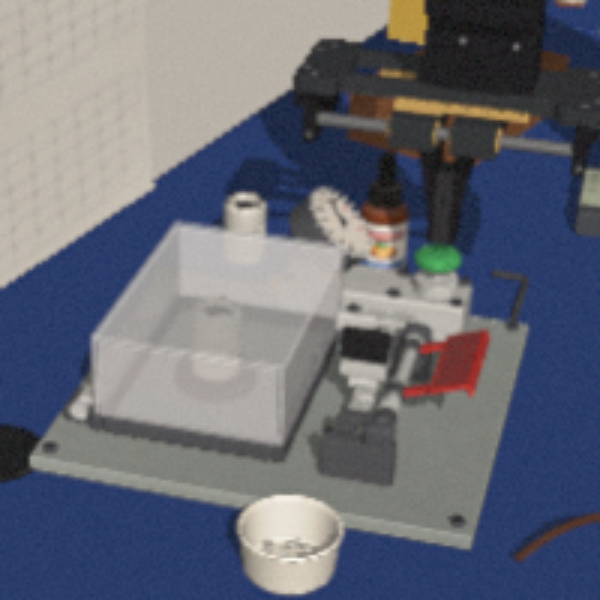

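Tip is above the button (button at (325,278), tip at (320,290)); press down.

>>> step_arm([
  [[0.0007, 0.0026, 0.006], [0, 0, 0]],
  [[0.0007, 0.0026, 0.01], [0, 0, 0]],
  [[0.0007, 0.0026, 0.013], [0, 0, 0]],
  [[0.0007, 0.0026, 0.016], [0, 0, 0]],
  [[0.0007, 0.0026, 0.017], [0, 0, 0]],
])

```text
time: 2.45
ee_pos: [0.5094, -0.1969, 0.0631]
eef_rot: [0.618, 0.786, 0.0, -0.001]
ft_force: [0.5, -0.6, 3.9]
width: 0.0002
```

```bash
python3 togo.py -20 -108 60
```

```text
t 2.45 tcp fix mm [ -17.6 -108.6   63.1] F [ 0.5 -0.6  3.9] w 0.0002
togo tool mm [ 0.6 -2.4  3.1] rot [-0.    -0.001 -0.002]
```

Moving at ~4 N; continue until the stop.

>>> step_arm([
  [[0, 0, 0.002], [0, 0, 0]],
  [[0, 0, 0.004], [0, 0, 0]],
  [[0, 0, 0.005], [0, 0, 0]],
  [[0, 0, 0.006], [0, 0, 0]],
  [[0, 0, 0.006], [0, 0, 0]],
])

```text
time: 2.95
ee_pos: [0.5097, -0.197, 0.0596]
eef_rot: [0.618, 0.786, -0.0, -0.0]
ft_force: [-11.1, 2.7, 31.9]
width: 0.0007
```

>>> step_arm([
  [[0, 0, -0.01], [0, 0, 0]],
  [[0, 0, -0.04], [0, 0, 0]],
  [[0, 0, -0.06], [0, 0, 0]],
  [[0, 0, -0.06], [0, 0, 0]],
  [[0, 0, -0.06], [0, 0, 0]],
], hand=0)

```text
time: 3.45
ee_pos: [0.5096, -0.197, 0.1193]
eef_rot: [0.618, 0.786, -0.0, -0.0]
ft_force: [0.1, 0.4, -0.5]
width: 0.0324
```

```bash
python3 togo.py -25.5 -14 115;python3 - <<'E'
from h import *
from bench import r
for n in("wrist","scene"):
    c=r.camera(n);cv2.imwrite(f"pics/{n}4.png",c["pixels"] if n=="wrist" else cv2.resize(c["pixels"][160:360,235:435],None,fx=3,fy=3))
E
```

```text
t 3.45 tcp fix mm [ -17.5 -108.8  119.3] F [ 0.1  0.4 -0.5] w 0.0324
togo tool mm [94.7 -8.2  4.2] rot [-0.001  0.    -0.002]
```

View pics/wrist4.png

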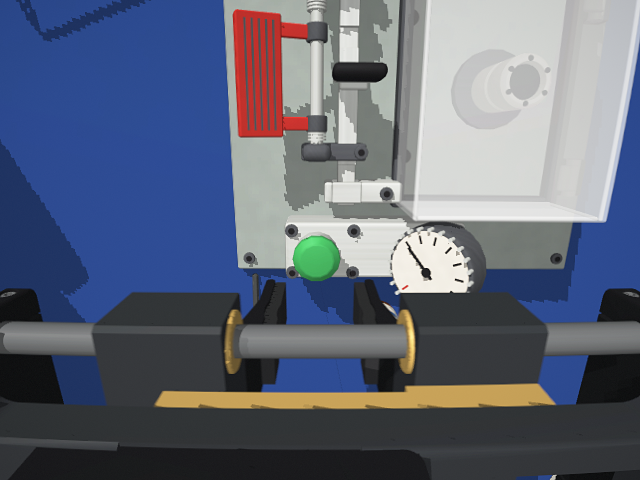

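View pics/scene4.png

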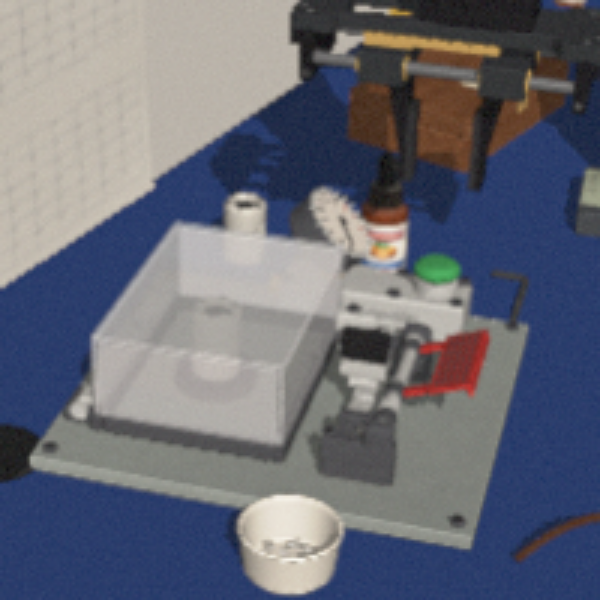

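Button is flush and needle at the opposite end: vented. Now over the catch/handle.

>>> step_arm([
  [[0.03, -0.003, 0], [0, 0, 0]],
  [[0.06, -0.006, 0], [0, 0, 0]],
  [[0.09, -0.008, 0], [0, 0, 0]],
  [[0.095, -0.008, 0.01], [0, 0, -0.002]],
  [[0.095, -0.008, 0.02], [0, 0, -0.002]],
], hand=0)

```text
time: 4.05
ee_pos: [0.4783, -0.1058, 0.0974]
eef_rot: [0.616, 0.788, -0.001, -0.001]
ft_force: [0.0, -0.2, 0.1]
width: 0.0433
```

>>> step_arm([
  [[0, 0, 0], [0, 0, 0]],
  [[0, 0, 0], [0, 0, 0]],
])

```text
time: 4.25
ee_pos: [0.4779, -0.1066, 0.0966]
eef_rot: [0.617, 0.787, -0.001, -0.002]
ft_force: [-0.0, -1.6, -0.7]
width: 0.0436
```

```bash
python3 togo.py -25.5 -14 70;python3 - <<'E'
from h import *
from bench import r
for n in("wrist","scene"):
    c=r.camera(n);cv2.imwrite(f"pics/{n}5.png",c["pixels"] if n=="wrist" else cv2.resize(c["pixels"][160:360,235:435],None,fx=3,fy=3))
E
```

```text
t 4.25 tcp fix mm [-26.7 -13.4  96.6] F [-0.  -1.6 -0.7] w 0.0436
togo tool mm [-0.6  1.3 26.6] rot [-0.004 -0.002  0.   ]
```

View pics/wrist5.png

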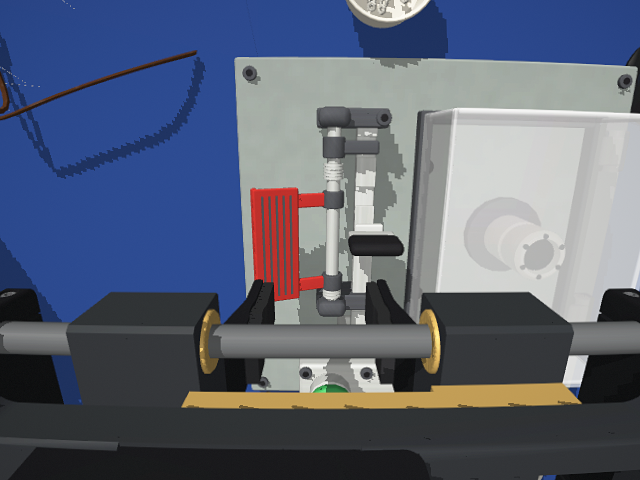

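View pics/scene5.png

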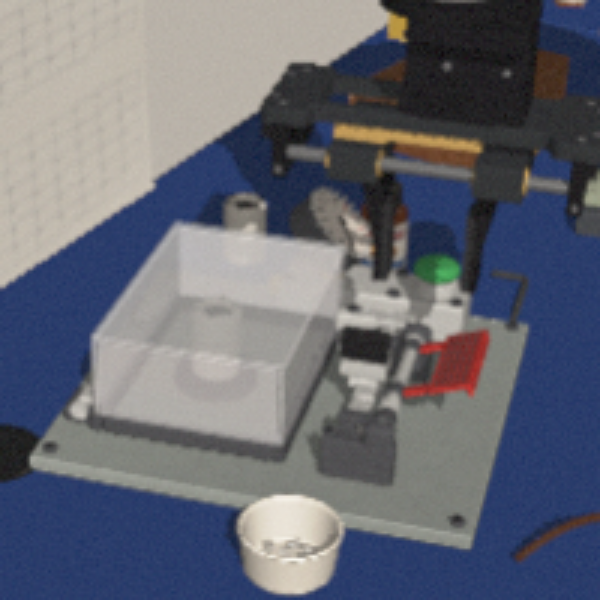

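Left tip (~(268,285)) and right tip (~(372,285)); red plate (275,243), handle (376,245), with the handle to the +y side as expected. Check calibrations against this frame.

```bash
python3 - <<'E'
from h import *
from bench import r
c=r.camera("wrist");im=c["pixels"].copy();fx=np.load("fix.npy");C,Sn=np.cos(fx[2]),np.sin(fx[2]);R=np.array([[C,-Sn],[Sn,C]])
T=lambda p:np.array([*(R@(np.array(p[:2])/1000)+fx[:2]),p[2]/1000])
col=(0,255,255)
for p in [(-48.5,-13.4,97),(-4.9,-13.4,97),(-48.5,-4,97),(-63.5,-4,97),(-4.9,-4,97),(10.1,-4,97), (-11,0,66),(19,0,66),(4,0,66),(-52,2,55),(-20,16,44),(-82,112,10),(178,112,10),(-30,80,48),(12,80,48),(-30,-47,48),(12,-47,48),(-64,36,59.3),(-64,-32,59.3)]:
    u=proj(c,T(p))[0];cv2.circle(im,tuple(int(round(v)) for v in u),3,col,1)
cv2.imwrite("pics/w5p.png",cv2.resize(im[40:340,180:480],None,fx=2,fy=2))
E
```

```text
(no output)
```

View pics/w5p.png

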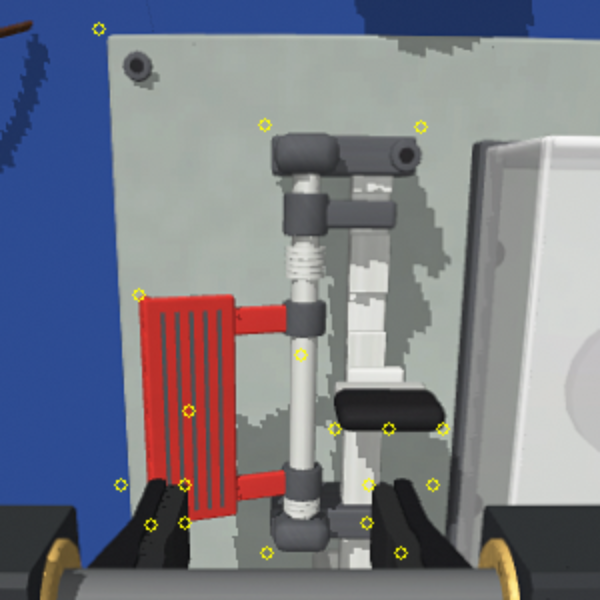

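>>> step_arm([
  [[0, 0.001, 0.01], [0.0, 0.0, 0]],
  [[0, 0.001, 0.02], [0.0, 0, 0]],
  [[0, 0.001, 0.03], [0, 0, 0]],
  [[0, 0.001, 0.034], [0, 0, 0]],
  [[0, 0.001, 0.034], [0, 0, 0]],
], hand=-0.17)

```text
time: 4.9
ee_pos: [0.4789, -0.106, 0.0626]
eef_rot: [0.617, 0.787, -0.001, -0.002]
ft_force: [0.0, 0.2, 0.5]
width: 0.0508
```

```bash
python3 togo.py -25.5 -14 43;python3 - <<'E'
from h import *
from bench import r
for n in("wrist","scene"):
    c=r.camera(n);cv2.imwrite(f"pics/{n}6.png",c["pixels"] if n=="wrist" else cv2.resize(c["pixels"][160:360,235:435],None,fx=3,fy=3))
E
```

```text
t 4.9 tcp fix mm [-25.6 -13.   62.6] F [0.  0.2 0.5] w 0.0508
togo tool mm [-1.   0.2 19.6] rot [-0.004 -0.002  0.   ]
```

View pics/wrist6.png

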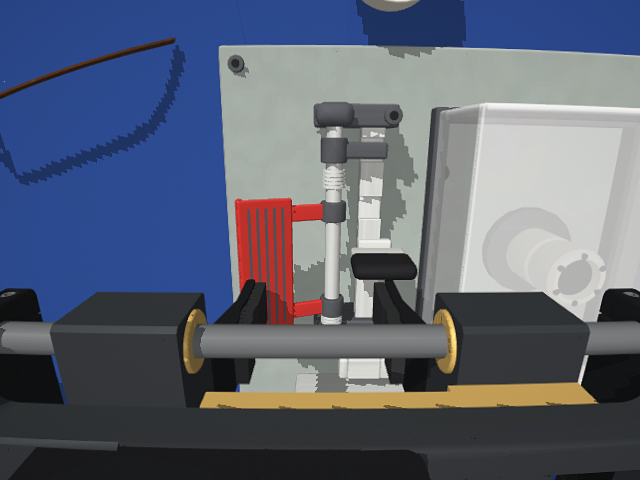

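View pics/scene6.png

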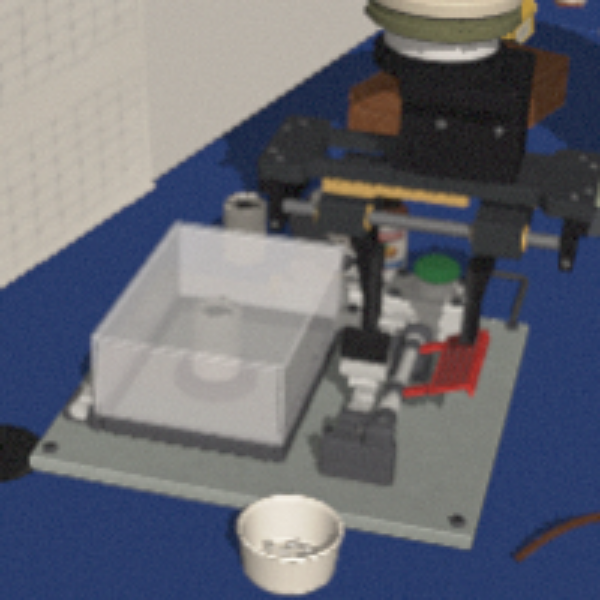

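Left finger is over the red plate, right finger beside the handle on its -y side. Press.

>>> step_arm([
  [[-0.0005, 0, 0.004], [0, 0, 0]],
  [[-0.0005, 0, 0.008], [0, 0, 0]],
  [[-0.0005, 0, 0.012], [0, 0, 0]],
  [[-0.0005, 0, 0.015], [0, 0, 0]],
  [[-0.0005, 0, 0.016], [0, 0, 0]],
])

```text
time: 5.5
ee_pos: [0.4792, -0.1068, 0.0472]
eef_rot: [0.617, 0.787, -0.001, -0.001]
ft_force: [-3.2, -1.3, 4.5]
width: 0.051
```

```bash
python3 togo.py -25.5 -14 43
```

```text
t 5.5 tcp fix mm [-25.5 -13.9  47.2] F [-3.2 -1.3  4.5] w 0.051
togo tool mm [-0.1 -0.   4.2] rot [-0.003 -0.001  0.   ]
```

>>> step_arm([
  [[0, 0, 0.002], [0, 0, 0]],
  [[0, 0, 0.0035], [0, 0, 0]],
  [[0, 0, 0.004], [0, 0, 0]],
  [[0, 0, 0.004], [0, 0, 0]],
])

```text
time: 5.9
ee_pos: [0.4788, -0.1069, 0.0433]
eef_rot: [0.617, 0.787, -0.001, -0.002]
ft_force: [-2.6, -0.6, 6.5]
width: 0.051
```

```bash
python3 togo.py -25.5 -14 43;python3 - <<'E'
from h import *
from bench import r
for n in("wrist","scene"):
    c=r.camera(n);cv2.imwrite(f"pics/{n}7.png",c["pixels"] if n=="wrist" else cv2.resize(c["pixels"][160:360,235:435],None,fx=3,fy=3))
E
```

```text
t 5.9 tcp fix mm [-25.8 -13.9  43.3] F [-2.6 -0.6  6.5] w 0.051
togo tool mm [-0.1  0.3  0.3] rot [-0.004 -0.001  0.   ]
```

View pics/wrist7.png

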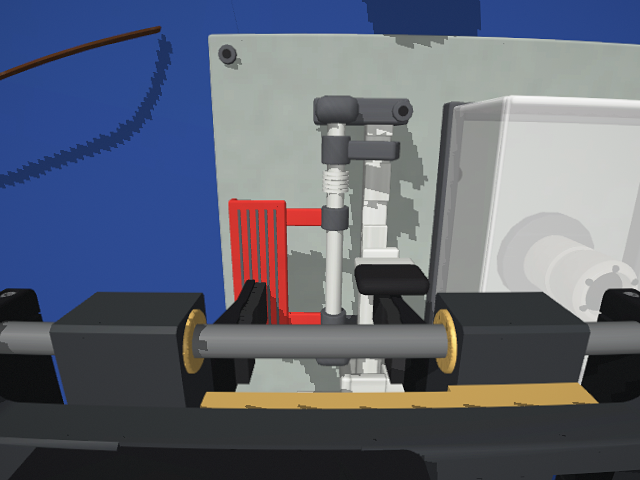

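View pics/scene7.png

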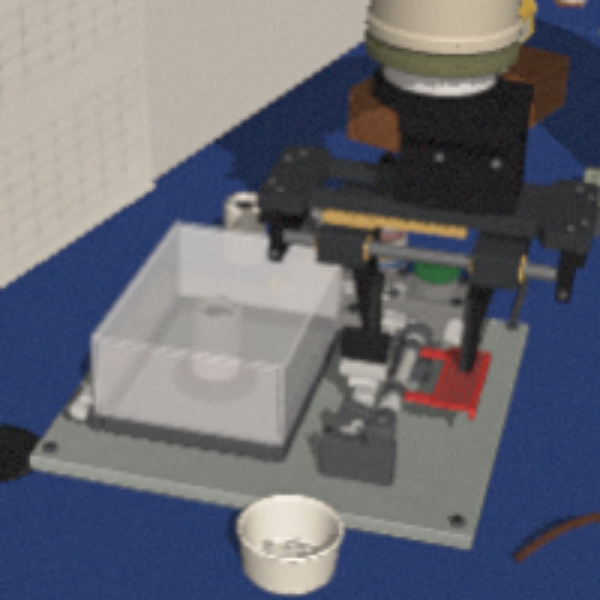

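Catch is fully down. Slide left.

>>> step_arm([
  [[0.004, 0, 0.0005], [0, 0, 0]],
  [[0.008, 0, 0.0005], [0, 0, 0]],
  [[0.012, 0, 0.0005], [0, 0, 0]],
  [[0.016, 0, 0.0005], [0, 0, 0]],
  [[0.02, 0, 0.0005], [0, 0, 0]],
])

```text
time: 6.5
ee_pos: [0.4748, -0.0895, 0.0434]
eef_rot: [0.617, 0.787, -0.002, -0.0]
ft_force: [0.8, -8.1, 4.4]
width: 0.0507
```

```bash
python3 togo.py -25.5 21 43
```

```text
t 6.5 tcp fix mm [-25.6   3.9  43.4] F [ 0.8 -8.1  4.4] w 0.0507
togo tool mm [17.1  0.   0.4] rot [-0.003  0.002 -0.001]
```

>>> step_arm([
  [[0.006, 0, 0.0005], [0, 0, 0]],
  [[0.01, 0, 0.0005], [0, 0, 0]],
  [[0.014, 0, 0.0005], [0, 0, 0]],
  [[0.017, 0, 0.0005], [0, 0, 0]],
  [[0.018, 0, 0.0005], [0, 0, 0]],
])

```text
time: 7.0
ee_pos: [0.472, -0.0762, 0.0437]
eef_rot: [0.619, 0.786, -0.002, 0.003]
ft_force: [4.2, -18.6, -0.2]
width: 0.0508
```

```bash
python3 togo.py -25.5 21 43;python3 - <<'E'
from h import *
from bench import r
for n in("wrist","scene"):
    c=r.camera(n);cv2.imwrite(f"pics/{n}8.png",c["pixels"] if n=="wrist" else cv2.resize(c["pixels"][160:360,235:435],None,fx=3,fy=3))
E
```

```text
t 7.0 tcp fix mm [-25.1  17.6  43.7] F [  4.2 -18.6  -0.2] w 0.0508
togo tool mm [ 3.5 -0.4  0.7] rot [-0.     0.007 -0.005]
```

View pics/wrist8.png

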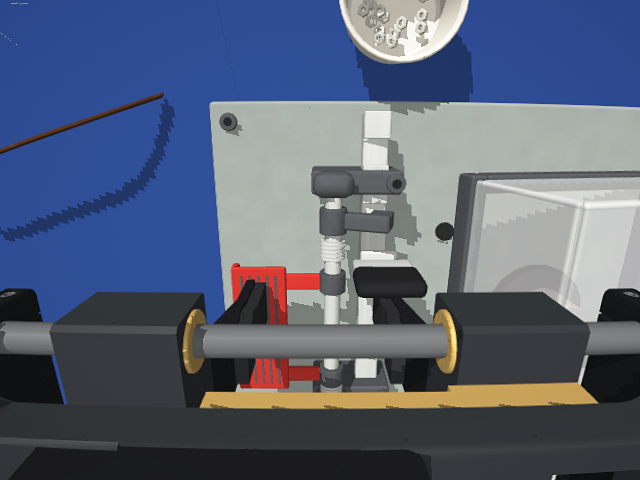

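View pics/scene8.png

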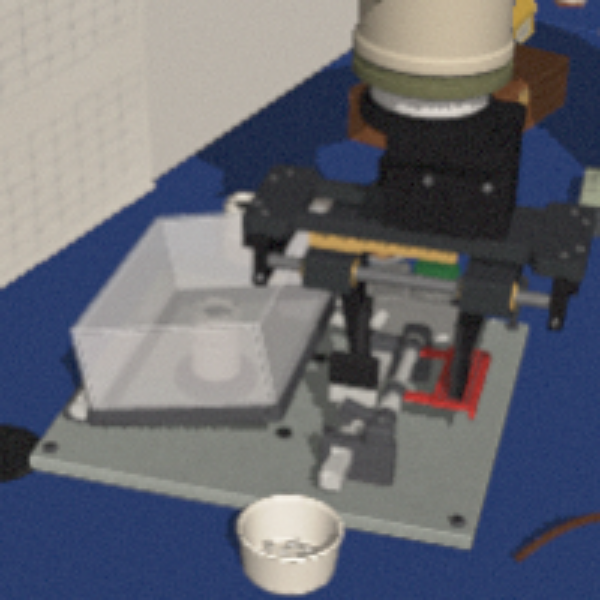

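Guard has sprung up, catch still down; 18.6 N suggests the stop. Push slightly further to confirm.

>>> step_arm([
  [[0.004, 0, 0.001], [0, 0, 0]],
  [[0.004, 0, 0.001], [0, 0, 0]],
  [[0.005, 0, 0.001], [0, 0, 0]],
])

```text
time: 7.4
ee_pos: [0.4721, -0.0761, 0.0436]
eef_rot: [0.62, 0.784, -0.003, 0.005]
ft_force: [0.3, -20.4, 5.3]
width: 0.0509
```

```bash
python3 togo.py -25.5 21 43
```

```text
t 7.4 tcp fix mm [-25.   17.6  43.6] F [  0.3 -20.4   5.3] w 0.0509
togo tool mm [ 3.4 -0.5  0.5] rot [ 0.001  0.013 -0.009]
```

No further motion. Verify handle travel by image (far top edge should be y≈38 vs ≈8 before).

```bash
python3 - <<'E'
from h import *
from bench import r
c=r.camera("wrist");fx=np.load("fix.npy");C,Sn=np.cos(fx[2]),np.sin(fx[2]);R=np.array([[C,-Sn],[Sn,C]])
f=lambda w:(R.T@(w[:2]-fx[:2]))*1000
g=cv2.cvtColor(c["pixels"],cv2.COLOR_BGR2GRAY)
col=g[235:300,370:410].mean(1).astype(int);print(dict(zip(range(235,300),col)))
g0=cv2.cvtColor(cv2.imread("pics/wrist7.png"),cv2.COLOR_BGR2GRAY)[240:300,370:410].mean(1).astype(int);print(g0)
for v in range(262,276,2): print(v,f(onz(c,(390,v),.066)).round(1))
cv2.imwrite("pics/w9.png",c["pixels"])
# block left at y69..80 top z48: show measure of its far edge
for v in (165,168,170,195,198): print("blk",v,f(onz(c,(355,v),.048)).round(1))
E
```

```text
{235: np.int64(133), 236: np.int64(134), 237: np.int64(140), 238: np.int64(147), 239: np.int64(148), 240: np.int64(150), 241: np.int64(150), 242: np.int64(150), 243: np.int64(150), 244: np.int64(155), 245: np.int64(155), 246: np.int64(154), 247: np.int64(153), 248: np.int64(154), 249: np.int64(151), 250: np.int64(144), 251: np.int64(161), 252: np.int64(185), 253: np.int64(187), 254: np.int64(187), 255: np.int64(185), 256: np.int64(184), 257: np.int64(186), 258: np.int64(185), 259: np.int64(182), 260: np.int64(193), 261: np.int64(196), 262: np.int64(197), 263: np.int64(204), 264: np.int64(207), 265: np.int64(206), 266: np.int64(169), 267: np.int64(44), 268: np.int64(30), 269: np.int64(33), 270: np.int64(34), 271: np.int64(34), 272: np.int64(34), 273: np.int64(35), 274: np.int64(34), 275: np.int64(34), 276: np.int64(34), 277: np.int64(35), 278: np.int64(34), 279: np.int64(34), 280: np.int64(34), 281: np.int64(37), 282: np.int64(39), 283: np.int64(40), 284: np.int64(43), 285: np.int64(44), 286: np.int64(44), 287: np.int64(45), 288: np.int64(44), 289: np.int64(45), 290: np.int64(44), 291: np.int64(42), 292: np.int64(40), 293: np.int64(37), 294: np.int64(34), 295: np.int64(31), 296: np.int64(29), 297: np.int64(27), 298: np.int64(46), 299: np.int64(58)}
[177 177 177 177 177 176 175 193 198 215 225 219 213 212 211 210 211 200
 185 189 189 196 198 203  82  29  31  32  32  33  33  33  33  33  33  33
  33  33  35  37  39  41  41  42  43  43  44  42  40  38  35  33  29  27
  24  44  55  53  58  57]
262 [ 3.5 45.4]
264 [ 3.6 44.6]
266 [ 3.6 43.7]
268 [ 3.7 42.8]
270 [ 3.7 42. ]
272 [ 3.7 41.1]
274 [ 3.8 40.3]
blk 165 [-9.4 81.9]
blk 168 [-9.4 80.7]
blk 170 [-9.4 79.9]
blk 195 [-9.2 69.3]
blk 198 [-9.2 68. ]
```

View pics/w9.png

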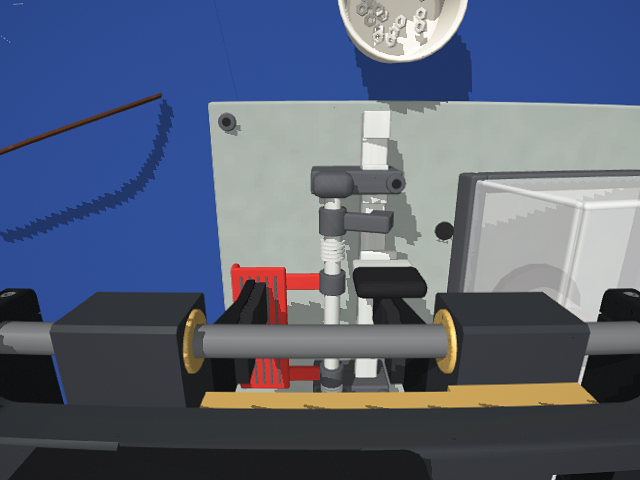

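Handle travelled ~30 mm (relative to gripper: 31.5 − 1.3). Release: back off slightly, then lift straight up.

>>> step_arm([
  [[-0.001, 0, 0], [0, 0, 0]],
  [[-0.003, 0, -0.002], [0, 0, 0]],
  [[-0.003, 0, -0.012], [0, 0, 0]],
  [[-0.003, 0, -0.03], [0, 0, 0]],
  [[-0.003, 0, -0.06], [0, 0, 0]],
])

```text
time: 7.95
ee_pos: [0.4714, -0.0779, 0.1034]
eef_rot: [0.62, 0.784, -0.004, 0.004]
ft_force: [0.0, 0.1, 0.2]
width: 0.0506
```

>>> step_arm([
  [[-0.01, 0, -0.04], [0, 0, 0]],
  [[-0.04, 0, -0.06], [0, 0, 0]],
  [[-0.07, 0, -0.06], [0, 0, 0]],
  [[-0.07, 0, -0.06], [0, 0, 0]],
])

```text
time: 8.35
ee_pos: [0.4878, -0.1495, 0.1651]
eef_rot: [0.622, 0.783, -0.004, 0.005]
ft_force: [-0.5, 0.6, 0.4]
width: 0.051
```

```bash
python3 togo.py -25.5 21 43;python3 - <<'E'
from h import *
from bench import r
for n in("wrist","scene"):
    c=r.camera(n);cv2.imwrite(f"pics/{n}10.png",c["pixels"] if n=="wrist" else cv2.resize(c["pixels"][160:360,235:435],None,fx=3,fy=3))
E
```

```text
t 8.35 tcp fix mm [-27.3 -57.4 165.1] F [-0.5  0.6  0.4] w 0.051
togo tool mm [ 80.    0.7 121. ] rot [ 0.     0.013 -0.014]
```

View pics/wrist10.png

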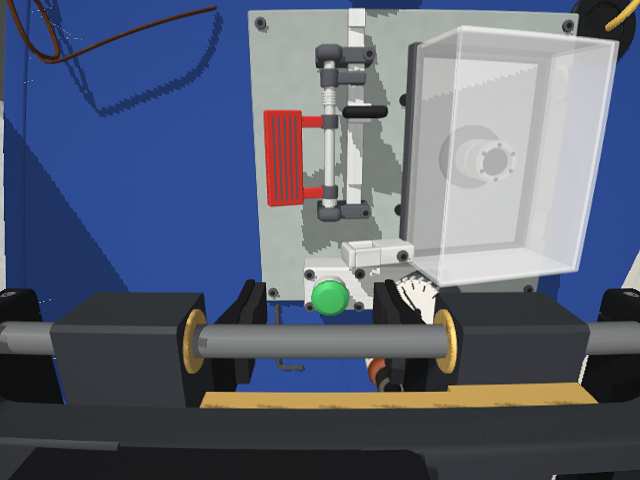

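View pics/scene10.png

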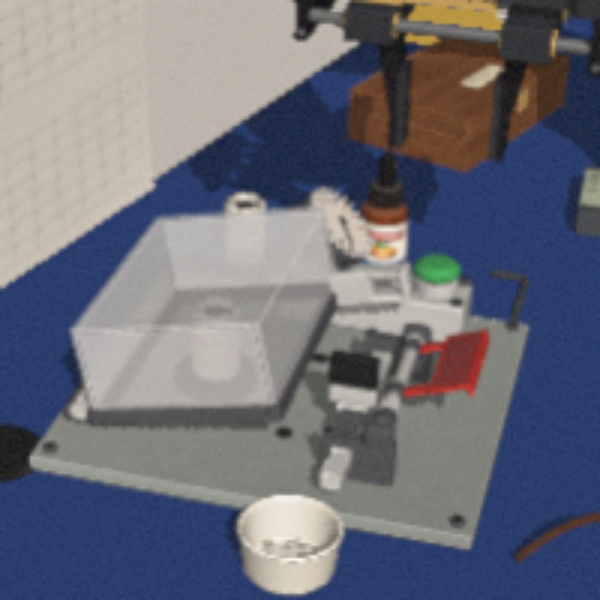

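```bash
python3 - <<'E'
from h import *
from bench import r
a=pickle.load(open("c0.pkl","rb"))
for n,(x0,y0,x1,y1) in dict(scene=(360,262,405,300),side=(365,240,400,275)).items():
    b=r.camera(n)
    for t,c in(("before",a[n]),("now",b)):
        h=cv2.cvtColor(c["pixels"],cv2.COLOR_BGR2HSV);m=(cv2.inRange(h,(0,130,70),(7,255,255))|cv2.inRange(h,(174,130,70),(180,255,255)))[y0:y1,x0:x1]
        print(n,t,cv2.boundingRect(m),np.argwhere(m).mean(0).round(2),(m>0).sum())
    cv2.imwrite(f"pics/{n}11.png",cv2.resize(b["pixels"][200:350,235:435],None,fx=4,fy=4,interpolation=cv2.INTER_CUBIC))
s=r.read_state();print(s["time"],s["joint_vel"].round(3))
E
```

```text
scene before (9, 8, 29, 22) [19.21 26.14] 316
scene now (10, 8, 28, 22) [19.23 26.18] 311
side before (4, 6, 25, 22) [16.08 18.39] 278
side now (4, 6, 25, 22) [16.14 18.35] 282
8.55 [-0.005 -0.001 -0.003 -0.     0.001 -0.003 -0.001]
```

View pics/side11.png

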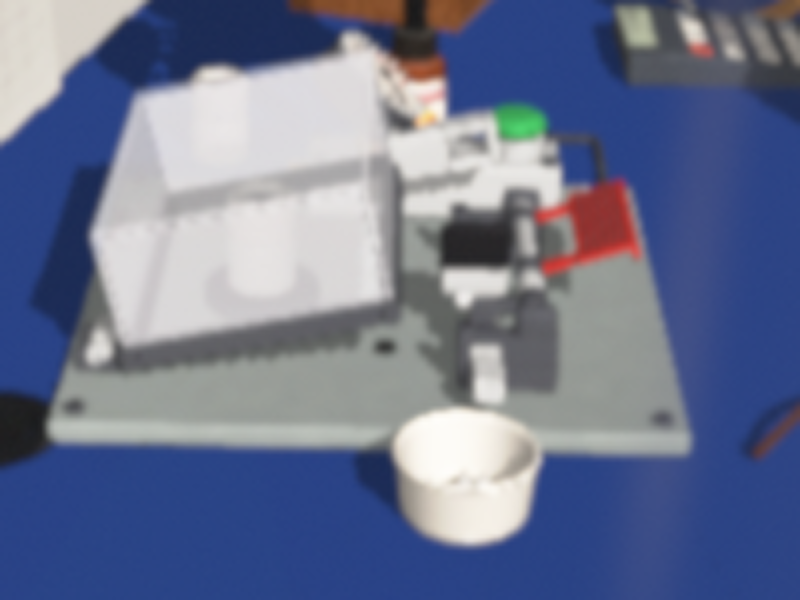

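The side view shows the guard up, the bolt withdrawn (its end sticks out at (488,375)) and the catch fully up. The red mask is within 0.1 px of where it started. The button is in, and the cup, bottle, key and valve body haven't moved.

```bash
python3 -c "
from bench import r
print(r.close_job())"
```

```text
the job is handed in; nothing more can be done
None
```

The job is done and handed in at about 8.6 s on the robot's clock, in the order you asked.

- **Vent:** I pushed the green button to its stop. The tip stopped at z = 59.6 mm (60 expected) at 32 N, and the gauge needle swung to the other end of its scale.
- **Bolt and guard:** I held the red catch fully down with one fingertip (tip at about z 43 mm) and slid the bolt left with the other until it stopped moving, at about 20 N. The handle moved about 30 mm by camera, and the guard sprang up.
- **Release:** I eased off, lifted straight up and moved clear. The last pictures show the guard up and the bolt withdrawn. The catch is back in its starting position to within 0.1 px in both views, so its tooth is in the second notch. In those pictures the loose things are where they were, and the force on the tool is near zero.

**Disagreements:**
- The fixture position from the wrist camera differed by about 3 mm from the two fixed cameras; I corrected for most of it.
- At the bolt's stop, the finger read about 3 mm short of where the fixture position put it. I judged the 30 mm travel from the handle's movement in the pictures instead.

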